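# Fetch the caliper from behind the wire tubes

### The job

The caliper lies in the grey tray behind three upright white tubes. First clear all three tubes onto the black rubber mat, standing upright; while they wait there, move the caliper into its foam pocket in the case and press it fully home. Then put each tube back upright in the middle of the same disc in the tray on which it stood at the start, without knocking anything over or disturbing the bin, the jar and the screwdriver.

Things in the scene. Friction and masses are not known exactly. Their poses are not given: they have to be found in the camera images.
- tube_wide: white plastic tube, open at the top, round, the widest: 60 mm outer diameter, 85 mm high, wall 4 mm, 120 g. Stands upright in the tray. Origin: centre of its underside; z up.
- tube_slim: white plastic tube, open at the top, round, the slimmest and tallest: 42 mm outer diameter, 110 mm high, wall 4 mm, 100 g. Stands upright in the tray. Origin: centre of its underside; z up.
- tube_square: white plastic tube, open at the top, square: 50 x 50 mm outside, 95 mm high, wall 4 mm, 130 g. Stands upright in the tray. Origin: centre of its underside; z up; x and y square to its sides.
- caliper: digital caliper lying flat, 200 g, behind the tubes. Origin: underside, centre of its black housing (grip here, near the centre of mass), 50 (x) x 32 (y) x 22 mm high; x along the beam to the jaws, z up. Steel beam 16 mm wide, 12 high, x = -110 to 60 mm; long jaws x = 29 to 60 mm, out to y = -45; short jaws x = 32 to 58 mm, out to y = +22. At the start the long jaws point away from the tubes.
- tray: fixed grey tray 190 (x) x 280 (y) mm (x = -105 to 85), floor 5 mm thick, rim 15 mm high and 5 mm thick. Origin: on its underside; x points from the tubes to the caliper behind them. On its floor three printed discs, 72 mm across, at x = -55, y = -85, 0 and +85 mm, each with one tube on it at the start; which tube on which disc changes.
- mat: fixed black rubber mat 280 (x) x 140 (y) mm, 4 mm thick, the side area for the tubes, to the left or to the right of the tray. Origin: centre of its underside.
- case: fixed case, x = -136 to 86, y = -71 to 51 mm, aluminium rim 20 mm high, foam top 18 mm high, on the other side of the tray from the mat. Origin: underside, straight below the seated caliper's origin; axes as the seated caliper's. Foam pocket in the caliper's outline, 2.5 mm play all round, 10 mm deep, floor 8 mm above the table; housing stands 12 mm proud. Fits only flat and the right way round.
- bin: bystander: open blue bin 80 x 120 x 60 mm beyond the tray. Origin: centre of its underside.
- jar: bystander: clear jar with black cap, 64 mm diameter, 80 mm high, beyond the tray. Origin: centre of its underside.
- screwdriver: bystander: screwdriver with red handle, 180 mm long, lying beyond the tray. Origin: on its underside.

How it is judged:
By the outcome, as a careful person would: the job done as asked, in the order asked, and still so for the second after the job is handed in, with the robot touching nothing.
It also fails if it takes over 144 s, if anything falls off the work surface, if the arm or the gripper's body presses on something with over 40 N, if the wrist force passes 120 N, or if a joint passes its speed limit or range.

### The arm

A 6-joint arm with a two-finger parallel gripper is mounted at the origin on the work surface. World frame = base frame: x ahead of the robot, y to its left, z up, the work surface at z = 0. Lengths are in m, angles in rad, forces in N, time in s.
With the tool pointing down it reaches from about 0.35 to 0.775 m from the base axis. Payload 5.5 kg.
Tool frame: the origin (TCP) lies where the fingers leave the gripper's body, on its centre line; the fingertips stand env.tip_reach ahead of it and the grasp point (between the pads) lies 54 mm ahead of it (env.tip_reach is the distance from the TCP to the fingertips, in m); z points along the fingers, y is the line along which they close (so a half turn about z gives the same grasp; the last joint's range is limited). The gripper opens to 85 mm and grips with 20 to 120 N. Pads are 22 mm wide; open, the fingers measure 114 mm over their backs; the gripper's body (76 mm by 85 mm) begins 54 mm behind the grasp point. The pads swing forward as they close: fully open they stand 13 mm farther back than shut.
Start: joints at [-1.424, 0.313, 0.046, 1.304, 0, 1.431], TCP at [0.163, -0.552, 0.304] pointing down, gripper open.
Joint ranges: [-2.76, 2.76], [-0.86, 1.69], [-1.03, 1.26], [-2.2, 2.34], [-1.47, 1.5], [-3.14, 3.14]. Speed limits (rad/s): [2.57, 2.57, 3.14, 3.14, 3.14, 3.14].

### API

Orientations are given as a unit quaternion [w, x, y, z].
In Python, from workcell import status, optics, hand_in, env gives the robot as it stands.
- The arm moves only by the shell command python3 -m handwheel 'ROWS' [FORCE]. ROWS is a JSON object whose one key "deltas" holds a list of rows, each a list of 5 numbers: the opening, from -1 (shut) to 1 (fully open), then the shift along the tool's x, y, z in units of 40 mm (1.0 is 40 mm), then the turn about the tool's z in units of 10 degrees (1.0 is 10 degrees). In form: {"deltas": [[jaw, x, y, z, roll], ...]}. A call has 1 to 20 rows; each row shifts and turns the commanded pose from where the row before left it, along the tool's axes as they then stand; what a row does not reach is not made up. A row lasts 1/8 s, in which the tool goes at most 62.5 mm and 10.7 degrees, less where a joint would pass 70% of its speed; a pose out of reach is approached as far as the arm can. A call is refused whole if a number of a shift passes 1 or a number of a turn 1, either way. A call with a gripper value outside its range is refused whole. The fingers move at their own pace and stop on an object; FORCE is the grip in N (left out, the last holds). Time passes only in rows, so rows that do not move let the fingers close. It gives the time, the measured TCP pose, the force, the opening and the grip force at its end, in the units of the state.
- status.get_state(): the state, without advancing time (a new reading comes with each control period).
- optics.read_camera(name): name is "scene" or "side" or "wrist"; returns a dict with "frame" (384x512x3 uint8, red, green, blue), "depth" (384x512 float32, m along the optical axis (not along the pixel's ray), 0 where there is no reading), "vfov" (degrees; the focal length in pixels is half the picture's height over the tangent of half this angle, whatever the lens; pixels are square), "cx", "cy" (the principal point, pixels), "origin" and "attitude" of the camera in the world. Camera axes: x right, y down, z forward; pixel columns grow to the right and rows downward; lengths in m; the calibration is good to about 2 mm. A picture is of the moment at which its call begins.
- hand_in(): hands the job in; it is judged then, once.
The state is a dict: "clock": time; "joint_pos": joint angles; "qvel": joint speeds; "tau": joint torques, N m; "tcp_pos": TCP position; "orientation": TCP orientation; "wrist_force": force on the tool from outside, world axes, zero at the start; "ft_torque": the same for the moment, N m; "finger_gap": finger opening in m; "grip_force": force on a finger pad.
Only numpy, scipy, OpenCV 4.12 (cv2) and the standard library are available. Lean on these libraries where they do the work, as an engineer would, in place of code of your own. Each camera call takes 0.05 s, during which the arm holds its last target. There are 200 camera calls.

## Working session

There is one attempt and no reset: what is moved stays moved. The work goes in short steps, Python scripts to look and compute and a shell command to move; the robot and the scene stay as the last step left them, time stands still between calls to the robot, and variables do not carry over. Pictures are saved under pics/ and viewed, at most 14 in all, crops included, and the job is handed in when it is done.

```bash
ls; mkdir -p pics; cat > h.py <<'E'
import numpy as np, cv2
from scipy.spatial.transform import Rotation as R
from workcell import status, optics, env
def rot(a):
    a=np.array(a,float)
    return a if a.shape==(3,3) else R.from_quat(a[[1,2,3,0]]).as_matrix()
def cloud(c):
    d=c["depth"]; f=d.shape[0]/2/np.tan(np.radians(c["vfov"])/2)
    v,u=np.mgrid[:d.shape[0],:d.shape[1]]
    P=np.stack([(u-c["cx"])/f*d,(v-c["cy"])/f*d,d],-1)
    P=P@rot(c["attitude"]).T+np.array(c["origin"]); P[d==0]=np.nan
    return P
def proj(c,p):
    f=384/2/np.tan(np.radians(c["vfov"])/2)
    q=(np.array(p)-c["origin"])@rot(c["attitude"]); return q[:2]/q[2]*f+[c["cx"],c["cy"]]
def snap(name,fn=None):
    c=optics.read_camera(name)
    if fn: cv2.imwrite("pics/"+fn,c["frame"][...,::-1])
    return c
E
python3 - <<'E'
from h import *
print(status.get_state(), env.tip_reach)
ims=[]
for n in("scene","side","wrist"):
    c=snap(n,n+"0.png"); np.savez(n+"0.npz",**c); print(n,c["vfov"],c["cx"],c["cy"],c["origin"],c["attitude"]); ims.append(c["frame"])
g=np.vstack([np.hstack(ims[:2]),np.hstack([ims[2],ims[2]*0])])
cv2.imwrite("pics/all0.png",cv2.resize(g[...,::-1],(800,600)))
E
```

```text
pics
{'clock': 0.0, 'joint_pos': array([-1.42357392e+00,  3.14014833e-01,  4.49528762e-02,  1.30359729e+00,
        2.07284898e-05,  1.43119613e+00]), 'qvel': array([-0.00098095, -0.00030405,  0.00206494,  0.00208039, -0.00089976,
        0.00129756]), 'tau': array([-7.10634285e-04, -4.80631149e+01,  2.98530900e+01,  1.92701683e-02,
       -1.48656750e-04,  3.31359081e-05]), 'tcp_pos': array([ 0.16260872, -0.5511236 ,  0.30298987]), 'orientation': array([-9.31493472e-04,  9.89733784e-01,  1.42920150e-01,  6.81428273e-06]), 'wrist_force': array([-0.38567964,  0.40766412, -0.36726533]), 'ft_torque': array([-0.00483552,  0.05746552, -0.0549603 ]), 'grip_force': 0.0, 'finger_gap': 0.08559940173260523} 0.0726
scene 57.41377026646229 259.52409118013185 197.72038748271459 [ 0.96441607 -0.31151443  0.68658313] [-0.28982805  0.86197508  0.39622245 -0.12651652]
side 54.65604722614256 262.74521797502723 190.95773957674533 [0.56212334 0.85844601 0.65624426] [ 0.01300459 -0.00264899  0.8895275  -0.45668884]
wrist 61.00710618017685 256.18337376266646 194.4439918134325 [ 0.24198268 -0.52899633  0.37352506] [ 0.12977456  0.79032186 -0.59075733 -0.09775323]
```

View pics/all0.png

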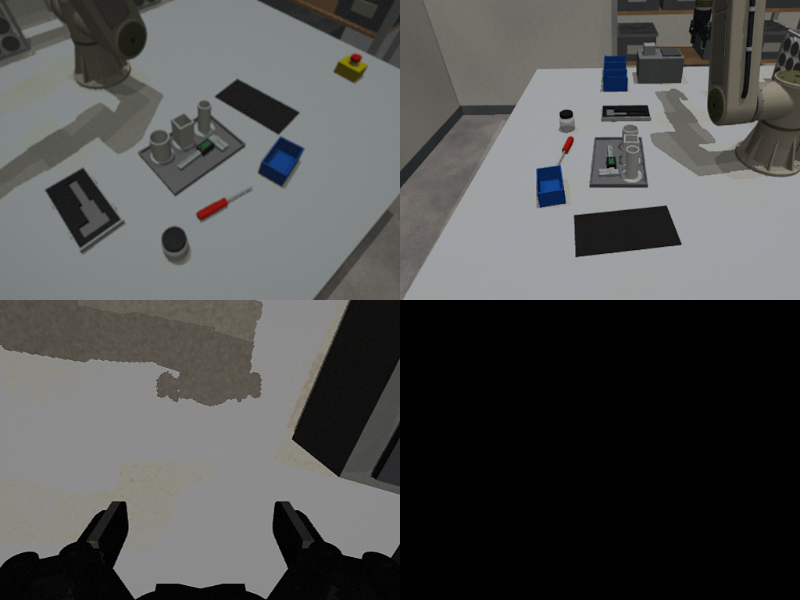

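The scene view shows the case at left (85,210), tubes at (160,148), (183,132), (204,115), the caliper at (203,148), the mat at (257,105). Next I fuse both clouds into a top-down map.

```bash
cat > top.py <<'E'
from h import *
def topmap(cs,x0,x1,y0,y1,s):
    # rows: x decreasing downward, cols: y decreasing to right (robot view)
    H=int((x1-x0)/s);W=int((y1-y0)/s)
    hm=np.full((H,W),-1.);cm=np.zeros((H,W,3),np.uint8)
    for c in cs:
        P=cloud(c).reshape(-1,3);col=c["frame"].reshape(-1,3)
        k=np.isfinite(P[:,0]);P=P[k];col=col[k]
        o=np.argsort(P[:,2]);P=P[o];col=col[o]
        i=((x1-P[:,0])/s).astype(int);j=((y1-P[:,1])/s).astype(int)
        m=(i>=0)&(i<H)&(j>=0)&(j<W)&(P[:,2]<0.2)
        for a,b,z,q in zip(i[m],j[m],P[m,2],col[m]):
            if z>=hm[a,b]: hm[a,b]=z;cm[a,b]=q
    return hm,cm
E
python3 - <<'E'
from top import *
cs=[dict(np.load(n+"0.npz")) for n in("scene","side")]
P=np.concatenate([cloud(c).reshape(-1,3) for c in cs]);
for c in cs:
    p=cloud(c).reshape(-1,3); k=(abs(p[:,2])<.01)&(p[:,0]>.3)&(p[:,0]<.8)&(abs(p[:,1])<.4); print("table z",np.median(p[k,2]))
hm,cm=topmap(cs,.3,.85,-.4,.4,.002)
z=np.clip((hm+.005)/.12*255,0,255).astype(np.uint8)
hc=cv2.applyColorMap(z,cv2.COLORMAP_JET); hc[hm<-.5]=0
g=np.vstack([cm[...,::-1],hc]); g=cv2.resize(g,None,fx=600/g.shape[0]*1.0,fy=600/g.shape[0])
cv2.imwrite("pics/top0.png",g); print(g.shape)
E
```

```text
table z 0.0002635679804700586
table z 0.0023081407700199508
(600, 436, 3)
```

View pics/top0.png

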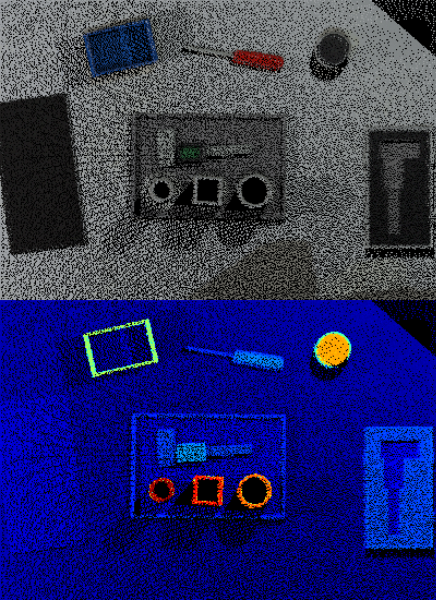

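The top map shows slim, square and wide tubes left to right at (161,190), (207,190), (254,190), the caliper at (190,150) with its jaws left, the case at (400,190) and the mat at (42,172). Now the numeric fits.

```bash
python3 - <<'E'
from top import *
from scipy.optimize import least_squares
def rect(p):
    (c,s,a)=cv2.minAreaRect((p*1000).astype(np.float32)); return np.round(c,1),np.round(s,1),round(a,1)
for n in("scene","side"):
    c=dict(np.load(n+"0.npz"));P=cloud(c).reshape(-1,3);C=c["frame"].reshape(-1,3).astype(int)
    def sel(x0,x1,y0,y1,z0,z1,f=None):
        k=(P[:,0]>x0)&(P[:,0]<x1)&(P[:,1]>y0)&(P[:,1]<y1)&(P[:,2]>z0)&(P[:,2]<z1)
        if f is not None:k&=f
        return P[k]
    print(n)
    # map px-> world: scale 600/550*... 
    s=.002*550/600
    W=lambda u,v:(.85-v*s,.4-u*s)
    for nm,u,v,h in(("slim",161,190,.11),("square",207,190,.095),("wide",254,190,.085)):
        x,y=W(u,v);p=sel(x-.05,x+.05,y-.042,y+.042,h-.004,h+.006)
        z=np.median(p[:,2])
        if nm!="square":
            r=.021 if nm=="slim" else .03
            f=lambda q:np.maximum(np.abs(np.hypot(p[:,0]-q[0],p[:,1]-q[1])-(r-.002))-.002,0)
            q=least_squares(f,p[:,:2].mean(0),loss="soft_l1",f_scale=.001).x;print(nm,q,z,len(p))
        else: print(nm,rect(p[:,:2]),z,len(p))
    x,y=W(190,150);p=sel(x-.05,x+.05,y-.06,y+.06,.0225,.032);print("housing",rect(p[:,:2]),len(p))
    x0,y0=W(0,0)
    # tray rim
    p=sel(.43,.66,-.14,.17,.0115,.018); print("trayrim",rect(p[:,:2]),len(p))
    dark=C.sum(1)<120
    p=sel(.35,.72,.2,.45,-.0,.012,dark);print("mat",rect(p[:,:2]),len(p))
    p=sel(.35,.65,-.45,-.26,.0145,.03);print("case",rect(p[:,:2]),len(p))
E
```

```text
scene
slim [0.50229482 0.10155386] 0.11226673491866884 124
square (array([500. ,  17.3]), array([51. , 53.7]), 87.2) 0.09808456865838822 219
wide [ 0.50014248 -0.06739672] 0.08830658493732191 219
housing (array([553.1,  40.7]), array([83. , 55.3]), 22.2) 248
trayrim (array([545.1,  17.8]), array([281.7, 192.3]), 89.2) 1219
mat (array([556.4, 288.6]), array([306.4, 212.4]), 8.0) 3065
case (array([ 505.7, -332.5]), array([225.4, 127.7]), 0.1) 4530
side
slim [0.49985086 0.10483711] 0.11180084053153472 112
square (array([500.1,  20.2]), array([54.9, 47.7]), 86.2) 0.0963976614851173 116
wide [ 0.49807346 -0.06507391] 0.0867915558310079 122
housing (array([569.1,  51.7]), array([31.9, 53.2]), 3.4) 150
trayrim (array([544. ,  19.1]), array([282.1, 190. ]), 89.3) 653
mat (array([552.3, 304.6]), array([313. , 196.1]), 7.4) 6555
case (array([ 504.2, -330. ]), array([221.7, 131.2]), 0.3) 932
```

```bash
python3 -m handwheel '{"deltas": [[1,0,0,0,-0.92],[1,0,0,0,-0.92],[1,0,0,0,-0.92],[1,0,0,0,-0.92],[1,0,0,0,-0.92],[1,0,0,0,-0.92],[1,0,0,0,-0.92],[1,0,0,0,-0.92],[1,0,0,0,0]]}' 60 && python3 -m handwheel '{"deltas": [[1,0.95,0.575,0,0],[1,0.95,0.575,0,0],[1,0.95,0.575,0,0],[1,0.95,0.575,0,0],[1,0.95,0.575,0,0],[1,0.95,0.575,0,0],[1,0.95,0.575,0,0],[1,0.95,0.575,0,0],[1,0.95,0.575,0,0],[1,0.95,0.575,0,0],[1,0.95,0.575,0,0],[1,0.95,0.575,0,0],[1,0.95,0.575,0,0],[1,0.95,0.575,0,0],[1,0.95,0.575,0,0],[1,0.95,0.575,0,0],[1,0,0,0,0],[1,0,0,0,0]]}'
python3 - <<'E'
from h import *
s=status.get_state(); print(s["joint_pos"],R.from_quat(np.array(s["orientation"])[[1,2,3,0]]).as_matrix().round(3))
c=snap("wrist","w1.png"); np.savez("w1.npz",**c)
E
```

```text
clock: 1.27
tcp_pos: [0.1626, -0.5514, 0.3036]
orientation: [-0.0, 0.708, 0.707, 0.0]
wrist_force: [-0.1, 0.6, -0.4]
finger_gap: 0.0851
grip_force: 0.0
clock: 3.52
tcp_pos: [0.5299, 0.0566, 0.3035]
orientation: [-0.0, 0.707, 0.707, -0.001]
wrist_force: [-0.2, 0.6, -0.1]
finger_gap: 0.0856
grip_force: 0.0
[-4.40803228e-02  2.32281476e-01 -6.34133011e-02  1.27616920e+00
 -5.03664900e-04  1.52730731e+00] [[ 0.001  1.    -0.001]
 [ 1.    -0.001 -0.   ]
 [-0.    -0.001 -1.   ]]
```

View pics/w1.png

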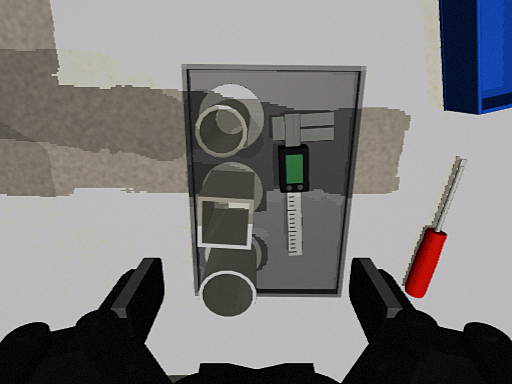

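Slim is at (222,130), square at (225,225), wide at (228,293), the caliper housing at (293,168) and the tray spans (182–365, 65–297). Measuring those from this closer view.

```bash
cat > meas.py <<'E'
from h import *
from scipy.optimize import least_squares
def rect(p):
    (c,s,a)=cv2.minAreaRect((p*1000).astype(np.float32)); return np.round(c,1),np.round(s,1),round(a,1)
def sel(P,x0,x1,y0,y1,z0,z1):
    return P[(P[:,0]>x0)&(P[:,0]<x1)&(P[:,1]>y0)&(P[:,1]<y1)&(P[:,2]>z0)&(P[:,2]<z1)]
def ring(P,x,y,r,h,w=.042):
    p=sel(P,x-w,x+w,y-w,y+w,h-.006,h+.006)
    f=lambda q:np.maximum(np.abs(np.hypot(p[:,0]-q[0],p[:,1]-q[1])-(r-.002))-.002,0)
    q=least_squares(f,[x,y],loss="soft_l1",f_scale=.001).x
    return np.round(q*1000,1),round(np.median(p[:,2]),4),len(p)
E
python3 - <<'E'
from meas import *
c=dict(np.load("w1.npz"));P=cloud(c).reshape(-1,3)
t=sel(P,.35,.43,-.1,.2,-.02,.02);print("table",np.median(t[:,2]))
print("slim",ring(P,.50,.103,.021,.115));print("wide",ring(P,.499,-.066,.03,.09))
print("square",rect(sel(P,.46,.54,-.025,.062,.096,.104)[:,:2]))
# rim sides: line fits
for nm,b,ax in(("xmin",(.435,.465,-.11,.15),0),("xmax",(.625,.655,-.11,.15),0),("ymin",(.46,.63,-.135,-.11),1),("ymax",(.46,.63,.145,.17),1)):
    p=sel(P,*b,.011,.02); 
    d=np.polyfit(p[:,1-ax]-(.0184 if ax==0 else .5445),p[:,ax],1); print(nm,d.round(4),np.percentile(p[:,ax],[5,95]).round(4),len(p))
print("housing",rect(sel(P,.54,.61,0.0,.09,.0225,.032)[:,:2]))
p=sel(P,.545,.6,-.08,.0,.0135,.021);q=p[p[:,1]<-.0];print("beam",np.polyfit(q[:,1],q[:,0],1).round(4),q[:,1].min(),np.median(q[:,2]))
E
```

```text
table 0.0005979106952846702
slim (array([502.4, 102.8]), np.float64(0.1152), 845)
wide (array([500.4, -66.7]), np.float64(0.0898), 911)
square (array([501.2,  17.8]), array([50.9, 50.1]), 86.6)
xmin [0.0111 0.4541] [0.4513 0.4571] 1109
xmax [0.0112 0.6382] [0.6355 0.6415] 1185
ymin [-0.0085 -0.1196] [-0.1228 -0.1176] 412
ymax [-0.0118  0.1545] [0.1516 0.1573] 904
housing (array([571. ,  48.7]), array([31.4, 49.9]), 3.1)
beam [-0.0455  0.5745] -0.06222296464567442 0.01750586033888818
```

```bash
python3 -m handwheel '{"deltas": [[1,0.58,-0.35,0,0],[1,0.58,-0.35,0,0],[1,0,0,0.9,0],[1,0,0,0.9,0],[1,0,0,0.9,0],[1,0,0,0.9,0],[1,0,0,0.61,0],[1,0,0,0,0],[-1,0,0,0,0],[-1,0,0,0,0],[-1,0,0,0,0],[-1,0,0,0,0],[-1,0,0,0,0],[-1,0,0,0,0],[-1,0,0,0,0],[-1,0,0,0,0]]}' 40
```

```text
clock: 5.58
tcp_pos: [0.5031, 0.103, 0.1369]
orientation: [0.001, 0.707, 0.707, 0.001]
wrist_force: [-0.6, 0.0, 7.4]
finger_gap: 0.0409
grip_force: 39.8
```

```bash
python3 -m handwheel '{"deltas": [[-1,0,0,-0.5,0],[-1,0,0,-0.75,0],[-1,0,0,-0.75,0],[-1,0.4,0.2,0,0],[-1,0.8,0.4,0,0],[-1,0.8,0.45,0,0],[-1,0.8,0.45,0,0],[-1,0.8,0.45,0,0],[-1,0.8,0.45,0,0],[-1,0.8,0.4,0,0],[-1,0.5,0.25,0,0],[-1,0.3,0.13,0,0],[-1,0,0,0,0],[-1,0,0,0.7,0],[-1,0,0,0.7,0],[-1,0,0,0.4,0],[-1,0,0,0.2,0],[-1,0,0,0,0],[-1,0,0,0,0]]}'
```

```text
clock: 7.95
tcp_pos: [0.6298, 0.3432, 0.1362]
orientation: [0.0, 0.707, 0.707, 0.001]
wrist_force: [-0.3, 0.4, -0.5]
finger_gap: 0.0411
grip_force: 40.6
```

```bash
python3 -m handwheel '{"deltas": [[-1,0,0,0.04,0],[-1,0,0,0.02,0],[0,0,0,0,0],[1,0,0,0,0],[1,0,0,0,0],[1,0,0,0,0],[1,0,0,0,0],[1,0,0,-0.7,0],[1,0,0,-0.9,0],[1,0,0,-0.9,0],[1,0,0,-0.9,0],[1,0,0,0,0]]}'
python3 - <<'E'
from meas import *
c=snap("side","s1.png");c2=snap("wrist","w2.png")
cv2.imwrite("pics/c1.png",np.hstack([cv2.resize(c["frame"],(400,300)),cv2.resize(c2["frame"],(400,300))])[...,::-1])
P=cloud(c2).reshape(-1,3);print(ring(P,.63,.343,.021,.114)); 
E
```

```text
clock: 9.45
tcp_pos: [0.6308, 0.3437, 0.2733]
orientation: [0.001, 0.707, 0.707, 0.003]
wrist_force: [-0.0, 0.0, -0.4]
finger_gap: 0.0857
grip_force: 0.0
(array([629.6, 343.6]), np.float64(0.1142), 1019)
```

View pics/c1.png

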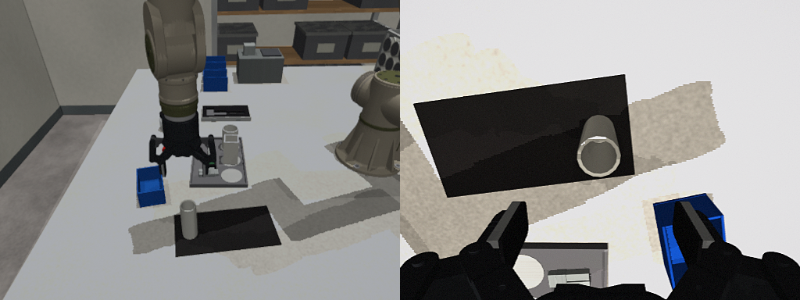

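```bash
python3 -m handwheel '{"deltas": [[1,-0.5,-0.2,0,0],[1,-0.95,-0.38,0,0],[1,-0.95,-0.38,0,0],[1,-0.95,-0.38,0,0],[1,-0.95,-0.38,0,0],[1,-0.95,-0.38,0,0],[1,-0.95,-0.38,0,0],[1,-0.95,-0.38,0,0],[1,-0.65,-0.27,0,0],[1,-0.35,-0.12,0,0],[1,0,0,0,0],[1,0,0,0,0]]}'
```

```text
clock: 11.05
tcp_pos: [0.4998, 0.0177, 0.2687]
orientation: [-0.0, 0.707, 0.708, -0.0]
wrist_force: [-0.4, -0.5, 1.0]
finger_gap: 0.0856
grip_force: 0.0
```

```bash
python3 -m handwheel '{"deltas": [[1,0,0.03,0.9,0],[1,0,0,0.9,0],[1,0,0,0.9,0],[1,0,0,0.6,0],[1,0,0,0.29,0],[1,0,0,0,0],[-1,0,0,0,0],[-1,0,0,0,0],[-1,0,0,0,0],[-1,0,0,0,0],[-1,0,0,0,0],[-1,0,0,0,0],[-1,0,0,0,0]]}'
```

```text
clock: 12.68
tcp_pos: [0.5015, 0.0169, 0.1267]
orientation: [0.001, 0.707, 0.707, 0.001]
wrist_force: [-1.5, 0.9, 5.8]
finger_gap: 0.0501
grip_force: 40.6
```

```bash
python3 -m handwheel '{"deltas": [[-1,0,0,-0.5,0],[-1,0,0,-0.75,0],[-1,0,0,-0.75,0],[-1,0.5,0.05,0,0],[-1,0.9,0.09,0,0],[-1,0.95,0.09,0,0],[-1,0.95,0.09,0,0],[-1,0.95,0.09,0,0],[-1,0.95,0.09,0,0],[-1,0.95,0.09,0,0],[-1,0.8,0.08,0,0],[-1,0.5,0.05,0,0],[-1,0.33,0.03,0,0],[-1,0,0,0,0],[-1,0,0,0.7,0],[-1,0,0,0.7,0],[-1,0,0,0.4,0],[-1,0,0,0.2,0],[-1,0,0,0.05,0],[-1,0,0,0,0]]}' && python3 -m handwheel '{"deltas": [[0,0,0,0,0],[1,0,0,0,0],[1,0,0,0,0],[1,0,0,0,0],[1,0,0,-0.7,0],[1,0,0,-0.9,0],[1,0,0,-0.9,0],[1,0,0,-0.9,0],[1,0,0,-0.2,0],[1,-0.5,-0.05,0,0],[1,-0.95,-0.09,0,0],[1,-0.95,-0.09,0,0],[1,-0.95,-0.09,0,0],[1,-0.95,-0.09,0,0],[1,-0.95,-0.09,0,0],[1,-0.95,-0.09,0,0],[1,-0.95,-0.09,0,0],[1,-0.95,-0.09,0,0],[1,-0.95,-0.09,0,0]]}' && python3 -m handwheel '{"deltas": [[1,-0.55,-0.05,0,0],[1,-0.25,0,0,0],[1,0,0,0,0],[1,0,0,0,0]]}'
```

```text
clock: 15.18
tcp_pos: [0.5306, 0.3278, 0.1255]
orientation: [0.0, 0.707, 0.707, 0.0]
wrist_force: [-3.1, -2.4, 6.1]
finger_gap: 0.05
grip_force: 41.2
clock: 17.55
tcp_pos: [0.4946, -0.0355, 0.2656]
orientation: [-0.001, 0.707, 0.707, -0.001]
wrist_force: [-0.1, -0.8, -0.3]
finger_gap: 0.0856
grip_force: 0.0
clock: 18.05
tcp_pos: [0.4941, -0.0651, 0.2671]
orientation: [-0.0, 0.707, 0.708, -0.0]
wrist_force: [-0.6, 0.2, -1.1]
finger_gap: 0.0857
grip_force: 0.0
```

```bash
python3 -m handwheel '{"deltas": [[1,-0.04,0.155,0.5,0],[1,0,0,0.9,0],[1,0,0,0.9,0],[1,0,0,0.9,0],[1,0,0,0.4,0],[1,0,0,0.2,0],[1,0,0,0,0],[-1,0,0,0,0],[-1,0,0,0,0],[-1,0,0,0,0],[-1,0,0,0,0],[-1,0,0,0,0],[-1,0,0,0,0],[-1,0,0,0,0]]}'
```

```text
clock: 19.8
tcp_pos: [0.5013, -0.0675, 0.1168]
orientation: [0.001, 0.707, 0.707, 0.001]
wrist_force: [-0.1, 0.6, 6.2]
finger_gap: 0.0596
grip_force: 43.2
```

```bash
python3 -m handwheel '{"deltas": [[-1,0,0,-0.5,0],[-1,0,0,-0.75,0],[-1,0,0,-0.75,0],[-1,0.5,-0.1,0,0],[-1,0.9,-0.18,0,0],[-1,0.95,-0.18,0,0],[-1,0.95,-0.18,0,0],[-1,0.95,-0.18,0,0],[-1,0.95,-0.18,0,0],[-1,0.95,-0.18,0,0],[-1,0.95,-0.18,0,0],[-1,0.95,-0.18,0,0],[-1,0.75,-0.15,0,0],[-1,0.45,-0.04,0,0],[-1,0.29,0,0,0],[-1,0,0,0,0],[-1,0,0,0,0]]}' && python3 -m handwheel '{"deltas": [[-1,0,0,0.7,0],[-1,0,0,0.7,0],[-1,0,0,0.4,0],[-1,0,0,0.2,0],[-1,0,0,0.04,0],[-1,0,0,0,0],[0,0,0,0,0],[1,0,0,0,0],[1,0,0,0,0],[1,0,0,0,0],[1,0,0,-0.7,0],[1,0,0,-0.9,0],[1,0,0,-0.9,0],[1,0,0,-0.9,0],[1,0,0,-0.9,0],[1,0,0,0,0],[1,0,0,0,0]]}'
python3 - <<'E'
from meas import *
c=snap("side");c2=snap("wrist")
cv2.imwrite("pics/c2.png",np.hstack([cv2.resize(c["frame"],(400,300)),cv2.resize(c2["frame"],(400,300))])[...,::-1])
P=cloud(c2).reshape(-1,3);print(ring(P,.63,.343,.021,.114),ring(P,.432,.314,.03,.089),rect(sel(P,.49,.58,.28,.375,.094,.106)[:,:2]))
E
```

```text
clock: 21.92
tcp_pos: [0.4313, 0.3135, 0.1953]
orientation: [0.0, 0.707, 0.707, -0.0]
wrist_force: [0.9, -0.5, -1.6]
finger_gap: 0.0595
grip_force: 43.7
clock: 24.05
tcp_pos: [0.431, 0.3141, 0.2852]
orientation: [-0.0, 0.707, 0.707, -0.0]
wrist_force: [-0.5, 0.4, 0.2]
finger_gap: 0.0856
grip_force: 0.0
(array([629.1, 343.5]), np.float64(0.1133), 558) (array([431.7, 314.5]), np.float64(0.0891), 1126) (array([531.2, 328.8]), array([50.7, 51.1]), 87.6)
```

View pics/c2.png

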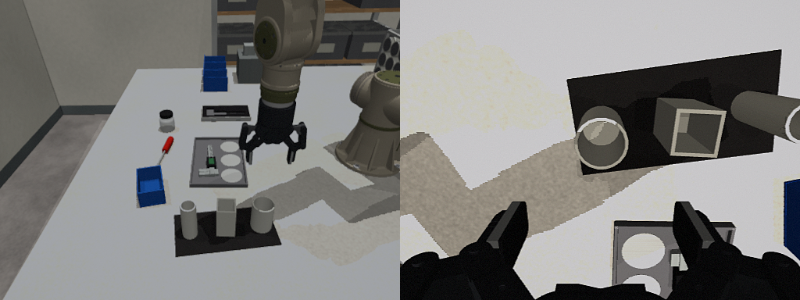

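```bash
python3 -m handwheel '{"deltas": [[1,-0.4,0.2,0,0],[1,-0.85,0.45,0,0],[1,-0.9,0.47,0,0],[1,-0.9,0.47,0,0],[1,-0.9,0.47,0,0],[1,-0.9,0.47,0,0],[1,-0.9,0.47,0,0],[1,-0.6,0.3,0,0],[1,-0.38,0.2,0,0],[1,0,0,0,0],[1,0,0,1,0],[1,0,0,0.5,0],[1,0,0,0,0],[1,0,0,0,0]]}'
python3 - <<'E'
from meas import *
c=snap("wrist","w3.png"); np.savez("w3.npz",**c); P=cloud(c).reshape(-1,3)
print("housing",rect(sel(P,.54,.61,0.0,.09,.0235,.032)[:,:2]))
q=sel(P,.545,.6,-.065,.015,.0135,.021);print("beam",np.polyfit(q[:,1],q[:,0],1).round(4),q[:,1].min(),np.median(q[:,2]))
h=sel(P,.54,.61,0.0,.09,.0235,.032);print(np.median(h[:,2]),len(h))
E
```

```text
clock: 25.9
tcp_pos: [0.5715, 0.0457, 0.2268]
orientation: [0.0, 0.707, 0.708, 0.0]
wrist_force: [1.4, 0.3, -0.2]
finger_gap: 0.0851
grip_force: 0.0
housing (array([571.4,  48.5]), array([32. , 50.4]), 3.4)
beam [-0.0569  0.5742] -0.06144320473307174 0.01756090573373892
0.027659495458184302 2073
```

View pics/w3.png

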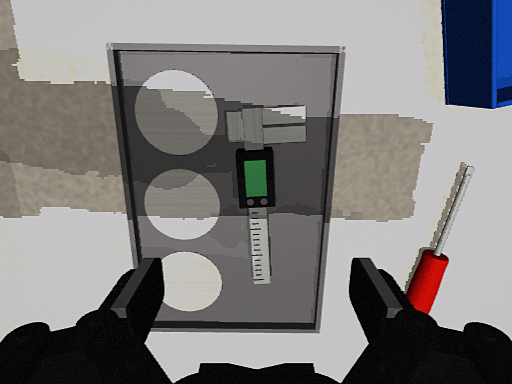

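```bash
python3 -m handwheel '{"deltas": [[1,0.07,0,0,-0.33],[1,0,0,0.9,0],[1,0,0,0.9,0],[1,0,0,0.9,0],[1,0,0,0.5,0],[1,0,0,0.3,0],[1,0,0,0,0],[1,0,0,0,0],[0,0,0,0,0],[-0.2,0,0,0,0],[-1,0,0,0,0],[-1,0,0,0,0],[-1,0,0,0,0],[-1,0,0,0,0],[-1,0,0,0,0]]}' 60
python3 - <<'E'
from meas import *
c=dict(np.load("w3.npz"));P=cloud(c);g=c["frame"].min(-1).astype(int)
for y0 in(102.6,17.6,-67.4):
    k=(np.hypot(P[...,0]-.501,P[...,1]-y0/1000)<.05)&(abs(P[...,2]-.005)<.006)&(g>125)
    q=P[k]; print(len(q),cv2.minEnclosingCircle((q[:,:2]*1000).astype(np.float32)),np.percentile(q[:,:2],[1,99],axis=0).mean(0))
E
```

```text
clock: 27.82
tcp_pos: [0.5718, 0.0478, 0.0865]
orientation: [0.0, 0.686, 0.727, 0.0]
wrist_force: [0.6, 0.4, 5.7]
finger_gap: 0.0302
grip_force: 60.8
3496 ((505.0616455078125, 120.2508773803711), 44.66299057006836) [0.51140141 0.11874405]
1862 ((503.1248474121094, 9.061856269836426), 41.871341705322266) [0.5006285  0.01329191]
2924 ((500.6164855957031, -60.92354965209961), 43.520904541015625) [ 0.50510226 -0.06681608]
```

```bash
python3 -m handwheel '{"deltas": [[-1,0,0,-0.3,0],[-1,0,0,-0.7,0],[-1,0,0,-0.9,0],[-1,0,0,-0.9,0],[-1,0,0,-0.9,0],[-1,0,0,-0.9,0],[-1,0,0,-0.4,0],[-1,0,0,0,0.93],[-1,0,0,0,0.93],[-1,0,0,0,0.93],[-1,0,0,0,0.93],[-1,0,0,0,0.93],[-1,0,0,0,0.93],[-1,0,0,0,0.93],[-1,0,0,0,0.93],[-1,0,0,0,0.93],[-1,0,0,0,0.93],[-1,0,0,0,0]]}' && python3 -m handwheel '{"deltas": [[-1,-0.15,0.4,0,0.03],[-1,-0.25,0.8,0,0],[-1,-0.3,0.9,0,0],[-1,-0.3,0.9,0,0],[-1,-0.3,0.9,0,0],[-1,-0.25,0.8,0,0],[-1,-0.15,0.5,0,0],[-1,-0.05,0.3,0,0],[-1,0,0,0,0],[-1,0,0,0,0]]}'
python3 - <<'E'
from meas import *
s=status.get_state(); print(s["joint_pos"],R.from_quat(np.array(s["orientation"])[[1,2,3,0]]).as_matrix().round(4))
c=snap("wrist","w4.png"); np.savez("w4.npz",**c)
E
```

```text
clock: 30.08
tcp_pos: [0.5708, 0.0479, 0.2848]
orientation: [-0.0, 1.0, 0.004, -0.001]
wrist_force: [-0.4, 1.2, -1.7]
finger_gap: 0.0303
grip_force: 60.0
clock: 31.32
tcp_pos: [0.5015, -0.1717, 0.2858]
orientation: [-0.0, 1.0, 0.001, -0.0]
wrist_force: [-1.0, 0.0, -2.2]
finger_gap: 0.0304
grip_force: 60.1
[-4.81411531e-01  2.32488245e-01 -1.06703144e-01  1.23183399e+00
  2.01337887e-04  2.65871945e+00] [[ 1.0e+00  1.5e-03 -1.0e-04]
 [ 1.5e-03 -1.0e+00  3.0e-04]
 [-1.0e-04 -3.0e-04 -1.0e+00]]
```

View pics/w4.png

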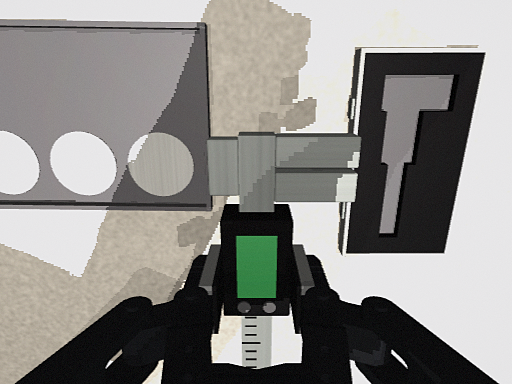

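The pocket is fully visible with jaws at (418,93) and tail at (388,215); the caliper is held straight, its housing at (256,258). I fit both.

```bash
python3 - <<'E'
from meas import *
from scipy.optimize import minimize
c=dict(np.load("w4.npz"));Pi=cloud(c);P=Pi.reshape(-1,3);P=P[np.isfinite(P[:,0])]
def poly(e): # outline grown by e
    b=[(-110-e,-8-e,60+e,8+e),(-25-e,-16-e,25+e,16+e),(29-e,-45-e,60+e,8+e),(32-e,-8-e,58+e,22+e)]
    return b
def sdf(q,e):
    d=[np.maximum(np.abs(q[:,0]-(x0+x1)/2)-(x1-x0)/2,np.abs(q[:,1]-(y0+y1)/2)-(y1-y0)/2) for x0,y0,x1,y1 in poly(e)]
    return np.min(d,0)
p=sel(P,.40,.61,-.375,-.28,.003,.03)
print("z hist",np.histogram(p[:,2],bins=np.arange(.003,.03,.002)))
top=p[:,2]>.0165
def loc(xy,q): a=q[2];d=(xy-q[:2])*[1,1];return np.c_[d[:,0]*np.cos(a)+d[:,1]*np.sin(a),-d[:,0]*np.sin(a)+d[:,1]*np.cos(a)]
def cost(q):
    s=sdf(loc(p[:,:2]*1000,q),2.5)
    return np.sum(np.maximum(-s[top],0))+np.sum(np.maximum(s[~top],0))
best=min((minimize(cost,[530+dx,-321+dy,a],method="Nelder-Mead",options=dict(initial_simplex=[[530+dx,-321+dy,a],[534+dx,-321+dy,a],[530+dx,-317+dy,a],[530+dx,-321+dy,a+.03]],xatol=.01,fatol=.1)) for dx in(-3,3) for dy in(-3,3) for a in(0,.02)),key=lambda r:r.fun)
print("pocket",best.x,best.fun,top.sum(),(~top).sum())
for th in(.012,.0145):
    top=p[:,2]>th; b=minimize(cost,best.x,method="Nelder-Mead");print(th,b.x,b.fun)
print("foam z",np.median(p[p[:,2]>.015,2]),"floor",np.median(p[p[:,2]<.011,2]))
r=sel(P,.36,.64,-.42,-.25,.0188,.03);print("rim",rect(r[:,:2]),len(r))
h=sel(P,.46,.56,-.21,-.13,.2,.25);print("held z",np.percentile(h[:,2],[2,25,50,75,98]))
h=sel(P,.44,.62,-.26,-.11,.18,.25);np.save("held.npy",h)
top_=h[h[:,2]>np.percentile(h[:,2],98)-.006]
g=c["frame"].astype(int)
k=(g[...,1]>g[...,0]+40)&(g[...,1]>g[...,2]+30); q=Pi[k];q=q[np.isfinite(q[:,0])];print("screen",rect(q[:,:2]),np.median(q[:,2]))
# jaws/beam fit: all held points except dark fingers; use jaw bar front
kk=np.zeros(g.shape[:2],bool);kk[130:212,205:362]=1
q=Pi[kk&(Pi[...,2]>.18)];print("jaws",rect(q[:,:2]),np.median(q[:,2]))
m=(slice(135,200),slice(240,274));q=Pi[m].reshape(-1,3);q=q[q[:,2]>.18];print("beam z",np.median(q[:,2]),q[:,0].max())
E
```

```text
z hist (array([   0,   92, 3533, 1641,  165,  176,  388, 8133, 3479,    3,    0,
          0,    0]), array([0.003, 0.005, 0.007, 0.009, 0.011, 0.013, 0.015, 0.017, 0.019,
       0.021, 0.023, 0.025, 0.027, 0.029]))
pocket [ 5.31184858e+02 -3.23428396e+02  3.54565641e-03] 573.1566915294655 11818 5792
0.012 [ 5.31248767e+02 -3.23095198e+02  3.70472695e-03] 213.31810316899663
0.0145 [ 5.31220384e+02 -3.23281700e+02  3.75112377e-03] 208.39653654760238
foam z 0.018576754368740234 floor 0.008615431442787203
rim (array([ 505.8, -333.3]), array([222.3, 123.3]), 0.2) 8714
held z [0.21318935 0.2166125  0.223483   0.22725221 0.24567828]
screen (array([ 505.8, -172.8]), array([18.3, 33. ]), 89.7) 0.22731212246046995
jaws (array([ 546. , -184.4]), array([35.8, 67.1]), 0.2) 0.21650084951535029
beam z 0.2168104998041346 0.5638725665194241
```

```bash
python3 - <<'E'
from meas import *
c=dict(np.load("w4.npz"));Pi=cloud(c);g=c["frame"].astype(int)
kk=np.zeros(g.shape[:2],bool);kk[125:212,205:365]=1
q=Pi[kk&(Pi[...,2]>.18)]
b=lambda v:np.percentile(v,[.5,2,98,99.5]).round(4)
a=q[(q[:,1]<-.19)];print("long jaw x",b(a[:,0]),"z",b(a[:,2]))
a=q[(q[:,1]>-.163)];print("short jaw x",b(a[:,0]))
print("jaws y",b(q[:,1]))
kk[:]=0;kk[200:320,215:300]=1
h=Pi[kk&(Pi[...,2]>.2235)&(Pi[...,2]<.235)];h=h[abs(h[:,1]+.1725)<.014];print("housing x",b(h[:,0]))
h=Pi[kk&(Pi[...,2]>.2235)&(Pi[...,2]<.235)];h=h[h[:,0]>.518];print("housing y front",b(h[:,1]),len(h))
E
```

```text
long jaw x [0.5338 0.5344 0.5633 0.5633] z [0.2065 0.2083 0.218  0.2183]
short jaw x [0.5283 0.5285 0.5617 0.5618]
jaws y [-0.2172 -0.2161 -0.1527 -0.1515]
housing x [0.4794 0.4804 0.5287 0.5289]
housing y front [-0.1887 -0.188  -0.1578 -0.1572] 1866
```

```bash
python3 -m handwheel '{"deltas": [[-1,0.1,0.4,0,0],[-1,0.15,0.8,0,0],[-1,0.15,0.9,0,0],[-1,0.15,0.8,0,0],[-1,0.1,0.55,0,0],[-1,0.05,0.315,0,0],[-1,0,0,0.4,0],[-1,0,0,0.8,0],[-1,0,0,0.9,0],[-1,0,0,0.9,0],[-1,0,0,0.8,0],[-1,0,0,0.4,0],[-1,0,0,0.2,0],[-1,0,0,0,0],[-1,0,0,0,0]]}'
python3 - <<'E'
from meas import *
c=snap("wrist","w5.png"); np.savez("w5.npz",**c); np.savez("sc5.npz",**snap("scene"))
E
```

```text
clock: 33.25
tcp_pos: [0.5303, -0.3233, 0.1112]
orientation: [0.001, 1.0, 0.0, 0.001]
wrist_force: [0.4, -0.5, -1.5]
finger_gap: 0.0304
grip_force: 60.0
```

View pics/w5.png

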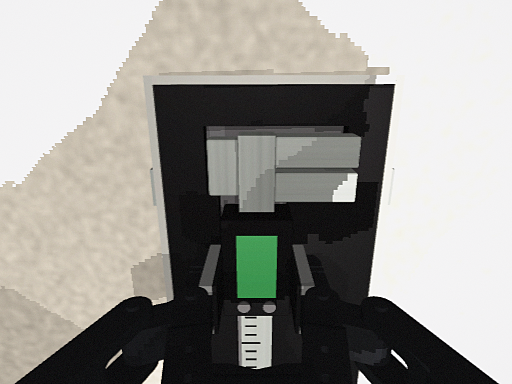

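```bash
python3 - <<'E'
from meas import *
c=dict(np.load("w5.npz"));Pi=cloud(c)
P=Pi.reshape(-1,3)
b=lambda v:np.percentile(v,[.5,2,98,99.5]).round(4)
r=sel(P,.50,.64,-.42,-.25,.0165,.023);print("case y",b(r[(r[:,0]<.61)&(r[:,0]>.55)][:,1]),"case x front",b(r[:,0]))
f=sel(P,.57,.62,-.36,-.31,.0,.023);z=f[:,2];print("pocket front edge: foam x min",b(f[(z>.0165)][:,0]),"floor x",b(f[z<.012][:,0]) if (z<.012).any() else None)
kk=np.zeros(Pi.shape[:2],bool);kk[125:212,205:365]=1
q=Pi[kk&(Pi[...,2]>.0315)];print("jaws z",b(q[:,2]))
a=q[q[:,1]<-.345];print("long x",b(a[:,0]));a=q[q[:,1]>-.315];print("short x",b(a[:,0]));print("y",b(q[:,1]))
# short side: pocket y+ edge near jaws
f=sel(P,.57,.59,-.32,-.28,.0,.03);z=f[:,2];print("foam ymin left",b(f[(z>.0165)&(z<.022)][:,1]))
h=Pi[200:320,215:300].reshape(-1,3);h=h[(h[:,2]>.05)&(h[:,2]<.06)];print("housing",b(h[abs(h[:,1]+.324)<.014][:,0]),b(h[h[:,0]>.545][:,1]))
E
```

```text
case y [-0.3936 -0.3925 -0.273  -0.2719] case x front [0.5015 0.5061 0.6164 0.6172]
pocket front edge: foam x min [0.5941 0.5945 0.6172 0.6172] floor x [0.5872 0.5882 0.6197 0.6197]
jaws z [0.0322 0.034  0.0434 0.0438]
long x [0.5626 0.5633 0.5921 0.5922]
short x [0.5572 0.5576 0.5906 0.5907]
y [-0.3689 -0.3679 -0.3044 -0.3032]
foam ymin left [-0.2984 -0.2982 -0.2803 -0.2801]
housing [0.5081 0.5093 0.5574 0.5578] [-0.3403 -0.3398 -0.3094 -0.3089]
```

```bash
python3 -m handwheel '{"deltas": [[-1,-0.02,-0.03,0,0],[-1,0,0,0,0],[-1,0,0,0,0],[-1,0,0,0,0],[-1,0,0,0,0]]}'
cat > rel.py <<'E'
from meas import *
c=snap("wrist");Pi=cloud(c);P=Pi.reshape(-1,3)
b=lambda v:np.percentile(v,[.5,99.5])*1000
r=sel(P,.50,.64,-.42,-.25,.0165,.023);y=b(r[(r[:,0]<.61)&(r[:,0]>.55)][:,1]);x=b(r[:,0])
po=np.array([x[1]-86,y.mean()+10])
kk=np.zeros(Pi.shape[:2],bool);kk[125:212,205:365]=1
q=Pi[kk&(Pi[...,2]>np.nanmax(Pi[135:200,245:270,2])-.008)]
a=q[q[:,1]<-.345];s=q[q[:,1]>-.315];lx=b(a[:,0])[1]-60;sx=b(s[:,0])[1]-58;yy=b(q[:,1])
print("pocket",po,"cal x",lx,sx,"y",yy.mean()+11.5,"z",np.median(q[:,2]))
e=s[s[:,1]<-.303];k=lambda p:[np.percentile(p[abs(p[:,1]-v)<.004][:,0],98) for v in(-.36,-.35)]
print("jaw front yaw deg",np.degrees(-np.diff(k(a))[0]/.01), status.get_state()["tcp_pos"])
E
python3 rel.py
```

```text
clock: 33.98
tcp_pos: [0.5288, -0.3216, 0.1099]
orientation: [0.0, 1.0, 0.0, -0.0]
wrist_force: [-0.1, 0.0, -0.8]
finger_gap: 0.0303
grip_force: 60.0
pocket [ 531.22023981 -322.75031713] cal x 530.5385258593461 531.0345883044748 y -322.74153187172635 z 0.04057388526642894
jaw front yaw deg 0.19644673267095378 [ 0.52879097 -0.32159868  0.10984868]
```

```bash
python3 -m handwheel '{"deltas": [[-1,0,0,0.12,0],[-1,0,0,0.12,0],[-1,0,0,0.1,0],[-1,0,0,0.08,0],[-1,0,0,0.05,0],[-1,0,0,0.03,0],[-1,0,0,0,0],[-1,0,0,0,0]]}'; python3 rel.py
```

```text
clock: 35.02
tcp_pos: [0.5287, -0.3216, 0.0903]
orientation: [0.0, 1.0, 0.0, 0.0]
wrist_force: [-1.9, 1.6, 3.1]
finger_gap: 0.0301
grip_force: 62.9
pocket [ 530.93720839 -322.64314774] cal x 534.8496420870508 536.869278343677 y -324.7607971347347 z 0.020832859261430095
jaw front yaw deg 0.15005696521418416 [ 0.52874348 -0.32157051  0.09030217]
```

```bash
python3 -m handwheel '{"deltas": [[0,0,0,0,0],[0.5,0,0,0,0],[0.5,0,0,0,0],[0.5,0,0,-0.5,0],[0.5,0,0,-0.6,0],[-1,0,0,0,0],[-1,0,0,0,0],[-1,0,0,0,0],[-1,0,0,0,0],[-1,0,0,0,0],[-1,0,0,0,0],[-1,0,0,0.4,0],[-1,0,0,0.2,0],[-1,0,0,0.1,0],[-1,0,0,0,0]]}'
```

```text
clock: 36.95
tcp_pos: [0.5286, -0.3214, 0.1053]
orientation: [-0.0, 1.0, 0.0, -0.0]
wrist_force: [0.2, -0.4, 0.3]
finger_gap: 0.0001
grip_force: 0.0
```

```bash
python3 -m handwheel '{"deltas": [[-1,0,0,0.04,0],[-1,0,0,0.04,0],[-1,0,0,0.04,0],[-1,0,0,0,0]]}'
```

```text
clock: 37.45
tcp_pos: [0.529, -0.3217, 0.1027]
orientation: [0.001, 1.0, 0.0, 0.0]
wrist_force: [-2.2, 1.1, 7.4]
finger_gap: 0.0001
grip_force: 4.1
```

```bash
python3 -m handwheel '{"deltas": [[-1,0,0,0.06,0],[-1,0,0,0.06,0],[-1,0,0,0,0],[-1,0,0,0,0]]}'; python3 -m handwheel '{"deltas": [[-1,0,0,-0.3,0],[-1,0,0,-0.8,0],[-1,0,0,-0.9,0],[-1,0,0,-0.9,0],[-1,0,0,-0.9,0],[1,0,0,-0.5,0],[1,0,0,0,0],[1,0,0,0,0]]}'
python3 - <<'E'
from meas import *
c=snap("wrist","w6.png");P=cloud(c).reshape(-1,3)
f=lambda n,p:print(n,np.percentile(p[:,2],[10,50,90]).round(4))
f("housing",sel(P,.515,.55,-.333,-.313,.01,.06));f("jaws",sel(P,.565,.588,-.36,-.31,.0,.06));f("beam end",sel(P,.425,.47,-.328,-.318,0,.06));f("foam",sel(P,.42,.48,-.37,-.345,0,.06))
f("table",sel(P,.45,.6,-.26,-.2,-.02,.06))
E
```

```text
clock: 37.95
tcp_pos: [0.529, -0.3217, 0.1025]
orientation: [0.001, 1.0, 0.0, 0.001]
wrist_force: [-10.3, 7.4, 36.7]
finger_gap: -0.0002
grip_force: 18.3
clock: 38.95
tcp_pos: [0.5285, -0.3214, 0.2671]
orientation: [-0.0, 1.0, 0.0, -0.001]
wrist_force: [-0.2, 0.6, -0.2]
finger_gap: 0.0543
grip_force: 0.0
housing [0.03   0.0309 0.0318]
jaws [0.0185 0.0203 0.0213]
beam end [0.0196 0.0205 0.0215]
foam [0.0177 0.0186 0.0194]
table [-0.0005  0.0004  0.0014]
```

View pics/w6.png

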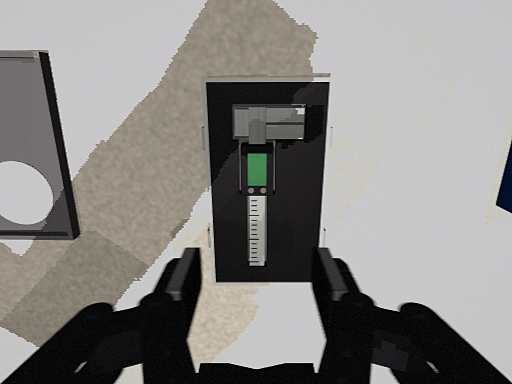

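The caliper sits level in the pocket (housing top 30.9 mm, beam 20.5, foam 18.6). Next I go back towards the tray, measuring the bare discs on the way.

```bash
python3 -m handwheel '{"deltas": [[1,0,0,-0.4,-1],[1,0,0,-0.4,-1],[1,0,0,0,-1],[1,0,0,0,-1],[1,0,0,0,-1],[1,0,0,0,-1],[1,0,0,0,-1],[1,0,0,0,-1],[1,0,0,0,-1],[1,0,0,0,0]]}' && python3 -m handwheel '{"deltas": [[1,0.5,0,0,0],[1,0.9,0,0,0],[1,0.95,0,0,0],[1,0.95,0,0,0],[1,0.95,0,0,0],[1,0.95,0,0,0],[1,0.95,0,0,0],[1,0.95,0,0,0],[1,0.95,0,0,0],[1,0.95,0,0,0],[1,0.5,0,0,0],[1,0,0,0,0],[1,0,0,0,0],[1,0,0,0,0]]}'
python3 - <<'E'
from meas import *
print(R.from_quat(np.array(status.get_state()["orientation"])[[1,2,3,0]]).as_matrix().round(3).tolist())
for c in (snap("wrist"),dict(np.load("w3.npz"))):
    P=cloud(c);E=cv2.Canny(cv2.cvtColor(c["frame"],cv2.COLOR_RGB2GRAY),40,100)>0
    for y0 in(102.5,17.6,-67.2):
        q=P[E&(abs(P[...,2]-.0055)<.004)][:,:2]*1000
        best=None
        q=q[abs(np.hypot(*(q-[501,y0]).T)-36)<6]
        f=lambda v:np.hypot(*(q-v[:2]).T)-36
        r=least_squares(f,[501,y0],loss="cauchy",f_scale=.7);print(r.x.round(1),len(q),np.median(abs(r.fun)).round(2))
E
```

```text
clock: 40.25
tcp_pos: [0.5285, -0.3213, 0.2988]
orientation: [-0.001, 0.708, 0.707, -0.0]
wrist_force: [-1.0, -0.9, 0.5]
finger_gap: 0.0853
grip_force: 0.0
clock: 42.0
tcp_pos: [0.5285, 0.0578, 0.3002]
orientation: [0.0, 0.707, 0.707, -0.0]
wrist_force: [-0.6, 0.2, 0.5]
finger_gap: 0.0855
grip_force: 0.0
[[0.001, 1.0, -0.0], [1.0, -0.001, -0.0], [-0.0, -0.0, -1.0]]
[501.8 102.5] 320 0.46
[500.8  17.5] 232 0.36
[499.7 -67.6] 196 0.41
[501.7 102.5] 384 0.38
[500.7  17.5] 319 0.38
[499.8 -67.6] 187 0.38
```

```bash
python3 -m handwheel '{"deltas": [[1,0.4,-0.15,0,0],[1,0.85,-0.33,0,0],[1,0.95,-0.36,0,0],[1,0.95,-0.36,0,0],[1,0.95,-0.36,0,0],[1,0.95,-0.36,0,0],[1,0.8,-0.3,0,0],[1,0.4,-0.15,0,0],[1,0.16,-0.06,0,0],[1,0,0,0,0],[1,0,0,0,0]]}' && python3 -m handwheel '{"deltas": [[1,0,0,0.5,0],[1,0,0,0.9,0],[1,0,0,0.9,0],[1,0,0,0.9,0],[1,0,0,0.9,0],[1,0,0,0.54,0],[1,0,0,0,0],[-1,0,0,0,0],[-1,0,0,0,0],[-1,0,0,0,0],[-1,0,0,0,0],[-1,0,0,0,0],[-1,0,0,0,0],[-1,0,0,0,0]]}' 40
```

```text
clock: 43.42
tcp_pos: [0.4317, 0.314, 0.3002]
orientation: [0.0, 0.707, 0.707, -0.0]
wrist_force: [0.3, 0.1, -0.1]
finger_gap: 0.0855
grip_force: 0.0
clock: 45.18
tcp_pos: [0.4324, 0.3151, 0.1163]
orientation: [0.001, 0.707, 0.707, 0.001]
wrist_force: [0.8, -0.3, 5.7]
finger_gap: 0.0593
grip_force: 43.8
```

```bash
python3 -m handwheel '{"deltas": [[-1,0,0,-0.5,0],[-1,0,0,-0.75,0],[-1,0,0,-0.75,0],[-1,-0.5,0.09,0,0],[-1,-0.9,0.16,0,0],[-1,-0.95,0.17,0,0],[-1,-0.95,0.17,0,0],[-1,-0.95,0.17,0,0],[-1,-0.95,0.17,0,0],[-1,-0.95,0.17,0,0],[-1,-0.95,0.17,0,0],[-1,-0.95,0.17,0,0],[-1,-0.75,0.13,0,0],[-1,-0.45,0.08,0,0],[-1,-0.3,0.05,0,0],[-1,0,0,0,0],[-1,0,0,0,0],[-1,0,0,0,0]]}' && python3 -m handwheel '{"deltas": [[-1,0,0,0.7,0],[-1,0,0,0.7,0],[-1,0,0,0.35,0],[-1,0,0,0.1,0],[-1,0,0,0,0],[-1,0,0,0,0]]}'
```

```text
clock: 47.42
tcp_pos: [0.4993, -0.0663, 0.1947]
orientation: [-0.0, 0.706, 0.708, -0.0]
wrist_force: [1.2, 0.2, -1.7]
finger_gap: 0.0593
grip_force: 43.7
clock: 48.18
tcp_pos: [0.5002, -0.0674, 0.1216]
orientation: [0.001, 0.707, 0.707, 0.0]
wrist_force: [0.0, 0.1, -1.5]
finger_gap: 0.0595
grip_force: 43.7
```

```bash
python3 -m handwheel '{"deltas": [[-1,0,0,0.06,0],[-1,0,0,0.05,0],[-1,0,0,0,0],[-1,0,0,0,0],[0,0,0,0,0],[1,0,0,0,0],[1,0,0,0,0],[1,0,0,0,0],[1,0,0,-0.7,0],[1,0,0,-0.9,0],[1,0,0,-0.9,0],[1,0,0,-0.9,0],[1,0,0,-0.9,0],[1,0,0,0,0],[1,0,0,0,0]]}'
python3 - <<'E'
from meas import *
P=cloud(snap("wrist")).reshape(-1,3);print(ring(P,.4998,-.0676,.03,.09))
P=cloud(snap("scene")).reshape(-1,3);print(ring(P,.4998,-.0676,.03,.09))
E
```

```text
clock: 50.05
tcp_pos: [0.4992, -0.0671, 0.2876]
orientation: [-0.0, 0.707, 0.707, -0.0]
wrist_force: [-0.3, 0.0, 0.6]
finger_gap: 0.0852
grip_force: 0.0
(array([500.3, -68. ]), np.float64(0.09), 1121)
(array([500.4, -68.5]), np.float64(0.089), 181)
```

```bash
python3 -m handwheel '{"deltas": [[1,0.5,0.05,0,0],[1,0.9,0.07,0,0],[1,0.95,0.075,0,0],[1,0.95,0.075,0,0],[1,0.95,0.075,0,0],[1,0.95,0.075,0,0],[1,0.95,0.075,0,0],[1,0.95,0.075,0,0],[1,0.95,0.075,0,0],[1,0.95,0.075,0,0],[1,0.6,0.05,0,0],[1,0.3,0.03,0,0],[1,0,0.06,0,0],[1,0,0,0,0],[1,0,0,0,0]]}' && python3 -m handwheel '{"deltas": [[1,0,0,0.5,0],[1,0,0,0.9,0],[1,0,0,0.9,0],[1,0,0,0.9,0],[1,0,0,0.6,0],[1,0,0,0.26,0],[1,0,0,0,0],[-1,0,0,0,0],[-1,0,0,0,0],[-1,0,0,0,0],[-1,0,0,0,0],[-1,0,0,0,0],[-1,0,0,0,0],[-1,0,0,0,0]]}'
```

```text
clock: 52.02
tcp_pos: [0.5338, 0.3278, 0.2883]
orientation: [0.0, 0.707, 0.707, -0.0]
wrist_force: [0.2, -0.3, -0.0]
finger_gap: 0.0851
grip_force: 0.0
clock: 53.78
tcp_pos: [0.5342, 0.3291, 0.1272]
orientation: [0.0, 0.707, 0.707, 0.001]
wrist_force: [-0.9, -0.9, 6.4]
finger_gap: 0.0497
grip_force: 42.2
```

```bash
python3 -m handwheel '{"deltas": [[-1,0,0,-0.5,0],[-1,0,0,-0.75,0],[-1,0,0,-0.75,0],[-1,-0.5,-0.05,0,0],[-1,-0.9,-0.1,0,0],[-1,-0.95,-0.1,0,0],[-1,-0.95,-0.1,0,0],[-1,-0.95,-0.1,0,0],[-1,-0.95,-0.1,0,0],[-1,-0.95,-0.1,0,0],[-1,-0.8,-0.09,0,0],[-1,-0.5,-0.05,0,0],[-1,-0.33,-0.035,0,0],[-1,0,0,0,0],[-1,0,0,0,0],[-1,0,0,0,0]]}' && python3 -m handwheel '{"deltas": [[-1,0,0,0.7,0],[-1,0,0,0.7,0],[-1,0,0,0.35,0],[-1,0,0,0.1,0],[-1,0,0,0,0],[-1,0,0,0,0]]}'
```

```text
clock: 55.78
tcp_pos: [0.5008, 0.0183, 0.2058]
orientation: [-0.0, 0.706, 0.708, -0.0]
wrist_force: [0.1, 0.3, -2.0]
finger_gap: 0.0493
grip_force: 41.9
clock: 56.52
tcp_pos: [0.5015, 0.0175, 0.1328]
orientation: [0.001, 0.707, 0.707, 0.001]
wrist_force: [-0.2, -0.0, -1.0]
finger_gap: 0.0497
grip_force: 41.9
```

```bash
python3 -m handwheel '{"deltas": [[-1,-0.01,-0.01,0.06,0],[-1,0,0,0.06,0],[-1,0,0,0,0],[-1,0,0,0,0],[0,0,0,0,0],[1,0,0,0,0],[1,0,0,0,0],[1,0,0,0,0],[1,0,0,-0.7,0],[1,0,0,-0.9,0],[1,0,0,-0.9,0],[1,0,0,-0.9,0],[1,0,0,-0.9,0],[1,0,0,0,0],[1,0,0,0,0]]}'
python3 - <<'E'
from meas import *
P=cloud(snap("wrist")).reshape(-1,3);print(rect(sel(P,.46,.54,-.025,.062,.096,.105)[:,:2]))
E
```

```text
clock: 58.4
tcp_pos: [0.5002, 0.0172, 0.2985]
orientation: [-0.0, 0.707, 0.707, -0.0]
wrist_force: [-0.0, -0.1, -0.0]
finger_gap: 0.0852
grip_force: 0.0
(array([500.8,  16.3]), array([50.7, 50. ]), 88.7)
```

```bash
python3 -m handwheel '{"deltas": [[1,0.5,0.2,0,0],[1,0.9,0.36,0,0],[1,0.95,0.38,0,0],[1,0.95,0.38,0,0],[1,0.95,0.38,0,0],[1,0.95,0.38,0,0],[1,0.95,0.38,0,0],[1,0.95,0.38,0,0],[1,0.66,0.25,0,0],[1,0.4,0.14,0,0],[1,0,0,0,0],[1,0,0,0,0],[1,0,0,0,0]]}' && python3 -m handwheel '{"deltas": [[1,0,0,0.5,0],[1,0,0,0.9,0],[1,0,0,0.9,0],[1,0,0,0.9,0],[1,0,0,0.6,0],[1,0,0,0.3,0],[1,0,0,0,0],[-1,0,0,0,0],[-1,0,0,0,0],[-1,0,0,0,0],[-1,0,0,0,0],[-1,0,0,0,0],[-1,0,0,0,0],[-1,0,0,0,0],[-1,0,0,0,0]]}'
```

```text
clock: 60.08
tcp_pos: [0.6293, 0.3427, 0.299]
orientation: [-0.0, 0.707, 0.707, -0.0]
wrist_force: [0.5, -0.2, -0.1]
finger_gap: 0.0853
grip_force: 0.0
clock: 61.95
tcp_pos: [0.6299, 0.3439, 0.1365]
orientation: [0.0, 0.707, 0.707, 0.001]
wrist_force: [-0.9, 0.1, 6.3]
finger_gap: 0.0409
grip_force: 40.5
```

```bash
python3 -m handwheel '{"deltas": [[-1,0,0,-0.5,0],[-1,0,0,-0.75,0],[-1,0,0,-0.75,0],[-1,-0.4,-0.2,0,0],[-1,-0.8,-0.43,0,0],[-1,-0.8,-0.43,0,0],[-1,-0.8,-0.43,0,0],[-1,-0.8,-0.43,0,0],[-1,-0.8,-0.43,0,0],[-1,-0.8,-0.42,0,0],[-1,-0.5,-0.27,0,0],[-1,-0.32,-0.15,0,0],[-1,0,0,0,0],[-1,0,0,0,0],[-1,0,0,0,0]]}' && python3 -m handwheel '{"deltas": [[-1,0,0,0.7,0],[-1,0,0,0.7,0],[-1,0,0,0.35,0],[-1,0,0,0.1,0],[-1,0,0,0,0],[-1,0,0,0,0]]}'
```

```text
clock: 63.82
tcp_pos: [0.5024, 0.1034, 0.215]
orientation: [0.0, 0.707, 0.708, 0.0]
wrist_force: [-0.6, -0.4, -0.2]
finger_gap: 0.0408
grip_force: 40.7
clock: 64.58
tcp_pos: [0.5027, 0.1029, 0.142]
orientation: [0.001, 0.707, 0.707, 0.001]
wrist_force: [-0.7, -0.5, -1.3]
finger_gap: 0.041
grip_force: 40.7
```

```bash
python3 -m handwheel '{"deltas": [[-1,-0.01,-0.02,0.06,0],[-1,0,0,0.06,0],[-1,0,0,0,0],[-1,0,0,0,0],[0,0,0,0,0],[1,0,0,0,0],[1,0,0,0,0],[1,0,0,0,0],[1,0,0,-0.7,0],[1,0,0,-0.9,0],[1,0,0,-0.9,0],[1,0,0,-0.9,0],[1,0,0,-0.9,0],[1,0,0,0,0],[1,0,0,0,0]]}'
python3 - <<'E'
from meas import *
w=snap("wrist");s=snap("scene");P=cloud(w).reshape(-1,3)
print(ring(P,.5018,.1025,.021,.115),ring(P,.4998,-.0676,.03,.09),rect(sel(P,.46,.54,-.025,.062,.096,.105)[:,:2]))
cv2.imwrite("pics/end.png",np.hstack([cv2.resize(w["frame"],(400,300)),cv2.resize(s["frame"],(400,300))])[...,::-1])
E
```

```text
clock: 66.45
tcp_pos: [0.501, 0.1024, 0.3077]
orientation: [-0.0, 0.707, 0.707, -0.0]
wrist_force: [-0.6, -0.2, -0.3]
finger_gap: 0.0855
grip_force: 0.0
(array([501.1, 102. ]), np.float64(0.1151), 761) (array([500.3, -67.6]), np.float64(0.0897), 856) (array([500.6,  16.6]), array([51.6, 50. ]), 89.1)
```

View pics/end.png

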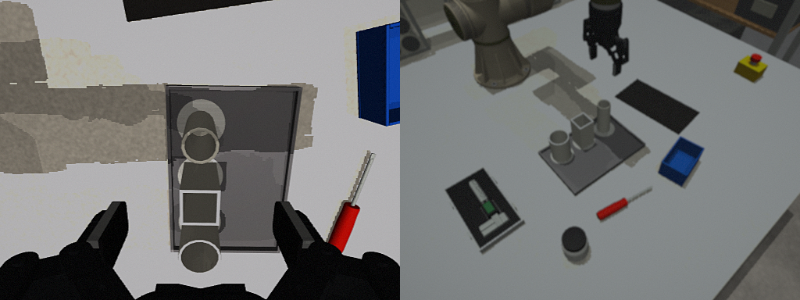

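All three tubes stand on their discs, within about 1 mm of centre. The caliper is in its pocket at (488,207) in the right-hand view, and the bin, jar and screwdriver look unmoved.

```bash
python3 -c "
from workcell import hand_in
print(hand_in())"
```

```text
the job is handed in; nothing more can be done
None
```

The job is done and handed in at about 66 s of the 144 s: the caliper is pressed fully into its pocket, each tube stands back on its own disc within about 1 mm of centre, and the bin, jar and screwdriver look undisturbed; the verdict was not shown.

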